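# Shut the tuner in its gasketed case until the spring catch snaps

## Robot

A 6-joint arm with a two-finger parallel gripper is mounted at the origin on a cart in front of the work surface, level with it; the furniture and walls round the work are solid. World frame = base frame: x ahead of the robot, y to its left, z up, the work surface at z = 0. Lengths are in mm, angles in rad, forces in N, time in s.
With the tool pointing down it reaches from about 300 to 950 mm from the base axis. Payload 3.1 kg.
Tool frame: the origin (TCP) lies on the mounting face of the last link; the fingertips stand 173 mm ahead of it and the grasp point (between the pads) lies 155 mm ahead of it; z points along the fingers, y is the line along which they close (so a half turn about z gives the same grasp; the last joint's range is limited). The gripper opens to 85 mm and grips with 20 to 120 N. Pads are 22 mm wide; open, the fingers measure 114 mm over their backs; the gripper's body (76 mm by 85 mm) begins 54 mm behind the grasp point. The pads swing forward as they close: fully open they stand 13 mm farther back than shut.
Start: joints at [-0.07, 0.308, 1.634, -0, 1.2, -0.07], TCP at [625.007, -0.028, 404.672] pointing down, gripper open.
Joint ranges: [-3.06, 3.06], [-0.79, 1.96], [0.05, 2.63], [-1.19, 4.34], [0.05, 2.64], [-2.94, 2.94]. Speed limits (rad/s): [2.79, 2.79, 3.14, 3.14, 3.14, 3.14].

## Interface

Orientations are given as a unit quaternion [w, x, y, z].
In Python, from station import env gives the robot as it stands.
- The arm moves only by the tool servo_tool, never from a script. Its argument "commands" is one flat list of numbers, 7 for each row, row after row: the turn, a rotation vector about the tool's x, y, z in rad, then the shift along the tool's x, y, z in m, then the finger opening in m, from 0 to 0.0854. In form: [ax, ay, az, tx, ty, tz, hand, ax, ay, az, tx, ty, tz, hand, ...]. A call has exactly 8 rows; each row shifts and turns the commanded pose from where the row before left it, along the tool's axes as they then stand; what a row does not reach is not made up. A row lasts 1/8 s, in which the tool goes at most 62.5 mm and 10.7 degrees, less where a joint would pass 70% of its speed; a pose out of reach is approached as far as the arm can. A call with a gripper value outside its range is refused whole. The fingers move at their own pace and stop on an object; "force" is the grip in N (left out, the last holds). Time passes only in rows, so rows that do not move let the fingers close, or fill a call up. It gives the time, the measured TCP pose, the force, the opening and the grip force at its end, in the units of the state.
- env.sense(): the state, without advancing time (a new reading comes with each control period).
- env.capture(name): name is "scene" or "side" or "wrist"; returns (picture, depth): 384x512x3 uint8, blue, green, red; 384x512 float32, mm along the optical axis (not along the pixel's ray), 0 where there is no reading.
- env.camera_info(name): a dict with "fov_y" (degrees; the focal length in pixels is half the picture's height over the tangent of half this angle, whatever the lens; pixels are square), "cx", "cy" (the principal point, pixels), "R" (3x3) and "t" (3): a world point X has camera coordinates R X + t. Camera axes: x right, y down, z forward; pixel columns grow to the right and rows downward; lengths in mm; the calibration is good to about 2 mm. A picture is of the moment at which its call begins: read the wrist's pose just before it. camera_info takes no time and is no camera call; for the wrist camera it gives the pose at the moment of the call.
- env.finish_job(): hands the job in; it is judged then, once.
Trained networks look in the newest picture that a camera, given by its name, has taken for a name from the list of things; names that differ only in an ending like _2 or _b are one class to them, and where a whole thing is asked for, a point or a joint stands for the part that bears it (a point fixed in the world has none). Each returns a list of dicts, best first, with "conf" (0 to 1); they miss things now and then, are a little off and sometimes report something else, mostly with a low value. They report only what shows in the picture. A call takes as long as a camera call. They do not tell look-alikes from the thing itself.
- env.look_for(camera, query): "rect" ([left, top, width, height] in pixels, round what is visible of it).
- env.masks_of(camera, query): "region" (384x512 bool, what is visible of it) and "rect" ([left, top, width, height] in pixels, round what is visible of it).
- env.pinpoint(camera, query): "xy" ([column, row] in pixels: a listed point, or the origin of a listed thing).
The state is a dict: "time": time; "joints": joint angles; "qvel": joint speeds; "joint_efforts": joint torques, N m; "tool_pos": TCP position; "eef_rot": TCP orientation; "wrist_force": force on the tool from outside, world axes, zero at the start; "ft_torque": the same for the moment, N m; "finger_gap": finger opening in mm; "grip_force": force on a finger pad.
Only numpy, scipy, OpenCV 4.12 (cv2) and the standard library are available. Lean on these libraries where they do the work, as an engineer would, in place of code of your own. Each camera call takes 0.05 s, during which the arm holds its last target. There are 200 camera calls.

## Task

Put the clip-on guitar tuner flat inside the open dust-tight case, swing the lid over, and press the lid down against its rubber gasket until the spring catch snaps over the lip and holds it shut by itself. The lid is thin: feel for the snap and never push on case, lid or catch with more than 30 N. Leave the other things on the bench where they are.

Things in the scene. Friction and masses are not known exactly. Their poses are not given: they have to be found in the camera images.
- case: Grey plastic case fixed to the bench beyond the guitar's neck, its front (catch side) to the robot's right: 104 (own x) x 136 (own y) x 44 mm high, open on top, walls and floor 6 mm thick, inside 92 x 124 mm, 38 mm deep. Origin: centre of its underside; -x is its front, +x its rear (hinge side), z up.
- case_floor (a point): Centre of the case's inner floor, 6 mm above the case's underside; axes as the case.
- gasket_front (a point): Middle of the black rubber gasket's front run, on the front wall, 46 mm in front of the case's centre; the point is its free top, 63 mm above the case's underside. It gives way downward by up to 17 mm, resisting the lid with 2.6 N at first touch and 0.35 N more per mm, and lifts an unlatched lid back up.
- lid_hinge (a point): Middle of the lid's hinge line, on the case: 56 mm behind the case's centre (+x), 48 mm above its underside; the hinge line runs along the case's y.
- lid (a joint): Lid angle, rad. 0: level, its underside 48 mm above the case's underside; grows as it opens; 1.57 upright, stop at 1.85. A 6 mm plate 138 mm wide, to 110 mm from the hinge line; a lip 40 mm wide, 5 mm thick goes on to 124 mm. 100 g; the stiff hinge (0.09 N m) keeps it where it is left. It meets the gasket at about 0.15 rad; latched it stands between 0 and 0.11 rad.
- lid_pad (a point): Centre of the top face of the thumb pad, the place to press: black rubber, 34 x 60 mm, 4 mm thick, on the lid's top, centred 88 mm from the hinge line; the point lies 9.5 mm above the plane of the lid's underside. While the lid stands open the pad faces away from the case's inside, to the robot's left.
- catch: Steel spring catch on the case's front, 56 mm wide: bracket, a slide set by hand to an unknown height, and on it an upright sprung jaw with an inward nose, sloped above. The listed pose equals the case's (same origin and axes) and does not tell the slide's height. The jaw's front stands 74 mm in front of the case's centre, its tab 79 mm; its top is 73 to 86 mm above the underside.
- catch_mid (a point): Fixed point at the catch's middle, 66 mm before the case's centre, 48 mm above its underside. Coming down, the lip rides over the nose, which snaps onto it 0 to 13 mm above the lip's level position, unknown where. Force on the pad: climbs to 5-14 N, falls 1-5 N as the lip passes the nose's edge, falls 1-3 N again at the snap 2-3 mm lower; under 1 mm on is a firm stop, over 10 N per mm.
- tuner_center (a point): Centre of the clip-on guitar tuner, a small black thing with a screen, 45 mm (its x) x 46 mm (its y), 10 mm thick (its z), lying flat on the bench left of the guitar's head.
- tape: Bystander: roll of tape, 75 mm across, 24 mm high, between tuner and case, farther back. Origin under its centre.
- pencil: Bystander: carpenter's pencil, 162 mm long, near the bench's front edge. Origin under its middle.
There are look-alikes about, which are no part of the job. What is meant by the part that bears tuner_center is not blue, and is the smaller of those in its own colour.

How it is judged:
By the outcome, as a careful person would: the job done as asked, in the order asked, and still so for the second after the job is handed in, with the robot touching nothing.
It also fails if it takes over 67 s, if anything falls off the work surface, if the arm or the gripper's body presses on something with over 40 N, if the wrist force passes 120 N, or if a joint passes its speed limit or range.

## Working session

There is one attempt and no reset: what is moved stays moved. The work goes in short steps, Python scripts to look and compute and a tool call to move; the robot and the scene stay as the last step left them, time stands still between calls to the robot, and variables do not carry over. Pictures are saved under pics/ and viewed, at most 10 in all, crops included, and the job is handed in when it is done.

Besides the shell and the picture viewer there is one more tool, called after ">>>" by a JSON object that holds its "api" and its "payload", one argument or row to a line. servo_tool: Moves the arm, as the interface text tells. Its arguments: {"type":"object","properties":{"commands":{"type":"array","items":{"type":"number"}},"force":{"type":"number"}},"required":["commands"]}

```bash
mkdir -p pics; cat > h.py <<'E'
import numpy as np, cv2
from station import env
def cam(n):
    i=env.camera_info(n); f=192/np.tan(np.radians(i['fov_y'])/2)
    return f,i['cx'],i['cy'],np.array(i['R']),np.array(i['t'])
def back(c,u,v,d):
    f,cx,cy,R,t=c
    return R.T@(np.array([(u-cx)/f*d,(v-cy)/f*d,d])-t)
def ray_z(c,u,v,z):
    f,cx,cy,R,t=c
    o=-R.T@t; r=R.T@np.array([(u-cx)/f,(v-cy)/f,1]); return o+r*(z-o[2])/r[2]
def proj(c,X):
    f,cx,cy,R,t=c; p=R@np.array(X)+t; return p[0]/p[2]*f+cx,p[1]/p[2]*f+cy
E
python3 - <<'E'
from h import *
ims=[]
for n in ('scene','side'):
    im,d=env.capture(n); c=cam(n); cv2.imwrite(f'pics/{n}0.png',im); np.save(f'{n}_d.npy',d); print(n,-c[3].T@c[4],c[0])
    for q in ('tuner_center','case','lid_hinge','lid_pad','gasket_front','catch_mid','case_floor','tape','pencil'):
        for r in env.pinpoint(n,q)[:4]:
            u,v=r['xy']; dd=d[int(np.clip(v,0,383)),int(np.clip(u,0,511))]
            print(q,round(r['conf'],2),np.round(r['xy']),np.round(back(c,u,v,dd)))
cv2.imwrite('pics/both.png',cv2.imread('pics/scene0.png'))
E
```

```text
scene [ 62.62051612 -78.52309148 679.39489704] 416.10078491299134
tuner_center 0.72 [160. 180.] [537. 492.   8.]
tuner_center 0.57 [188. 205.] [510. 385.   7.]
tuner_center 0.45 [268. 188.] [541. 201. 131.]
case 0.72 [346. 215.] [545.  48. 142.]
lid_hinge 0.75 [322. 189.] [721. 160.  -3.]
gasket_front 0.64 [368. 199.] [738.  57.   7.]
gasket_front 0.18 [347. 215.] [547.  46. 142.]
catch_mid 0.61 [379. 208.] [668.  18.  63.]
case_floor 0.96 [346. 212.] [552.  51. 143.]
tape 0.66 [222. 176.] [544. 308. 105.]
pencil 0.71 [261. 279.] [434. 148.   8.]
side [ 433.8158701  -449.47457754  511.81884111] 355.7069613685629
tuner_center 0.67 [326. 260.] [661.  33.  51.]
tuner_center 0.56 [284. 214.] [604. 144.  87.]
tuner_center 0.41 [230. 186.] [500. 210. 125.]
tuner_center 0.38 [235. 168.] [547. 511.  12.]
case 0.91 [324. 262.] [659.  34.  44.]
lid_hinge 0.82 [315. 227.] [701. 201.  -1.]
lid_hinge 0.24 [231. 187.] [502. 207. 126.]
lid_pad 0.79 [313. 187.] [668. 156. 140.]
lid_pad 0.71 [207. 252.] [441. 145.   7.]
gasket_front 0.82 [335. 251.] [682.  39.  64.]
catch_mid 0.73 [340. 263.] [680.  11.  59.]
case_floor 0.76 [322. 257.] [654.  34.  58.]
tape 0.57 [273. 193.] [629. 350.  11.]
pencil 0.82 [206. 252.] [439. 142.   8.]
```

View pics/scene0.png

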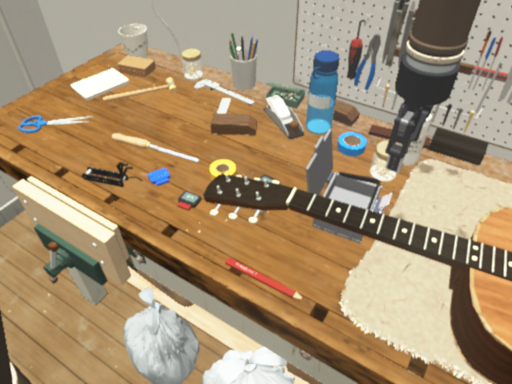

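View pics/side0.png

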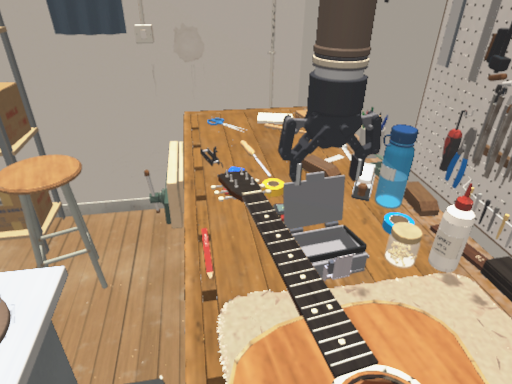

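The scene view shows a blue item at (160,177), a red/black one at (188,200), something dark by the guitar head at (268,183), and a black capo or clip at (108,175). The side view shows the case open beyond the neck at (330,245), with the lid upright at (313,200) and the catch at (345,265). I'll check the candidates in a close crop.

```bash
python3 - <<'E'
from h import *
im=cv2.imread('pics/scene0.png'); s=cv2.imread('pics/side0.png')
a=cv2.resize(im[150:230,75:285],None,fx=3.8,fy=3.8,interpolation=cv2.INTER_CUBIC)
b=cv2.resize(s[140:280,190:370],None,fx=2.0,fy=2.0,interpolation=cv2.INTER_CUBIC)
c=cv2.resize(im[125:245,300:400],(400,280) ,interpolation=cv2.INTER_CUBIC)
W=798; o=np.zeros((a.shape[0]+280,W,3),np.uint8); o[:a.shape[0],:a.shape[1]]=a; o[a.shape[0]:,:b.shape[1]]=b; o[a.shape[0]:,398:798]=c
cv2.imwrite('pics/crop1.png',o); print(o.shape)
d=np.load('scene_d.npy'); C=cam('scene')
for n in('scene','side'):
  d=np.load(n+'_d.npy'); C=cam(n)
  for r in env.look_for(n,'tuner_center')[:6]: print(n,r)
E
```

```text
(584, 798, 3)
scene {'rect': [260.1, 174.7, 13.4, 7.5], 'conf': 0.62}
scene {'rect': [179.6, 194.6, 20.1, 13.1], 'conf': 0.61}
scene {'rect': [148.0, 172.5, 24.0, 13.4], 'conf': 0.52}
side {'rect': [227.4, 165.4, 12.0, 7.9], 'conf': 0.44}
```

View pics/crop1.png

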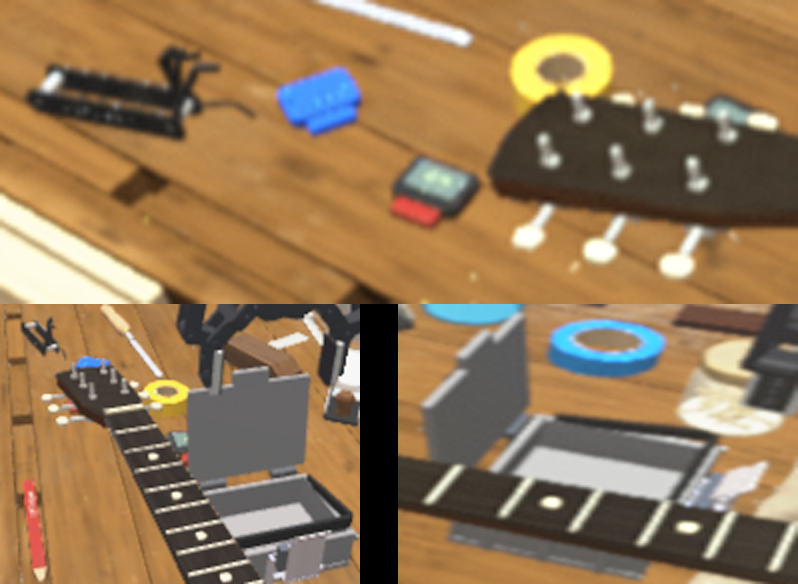

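Candidates:
- blue (160,177): ruled out by colour
- black/red with a screen (188,200): left of the head, so this is the likely one
- black/red behind the head (268,179): its size still needs checking

I'll measure sizes and get the wrist geometry.

```bash
cat >> h.py <<'E'
from scipy.spatial.transform import Rotation as Ro
def pose():
    s=env.sense(); q=s['eef_rot']; return np.array(s['tool_pos']),Ro.from_quat([q[1],q[2],q[3],q[0]]),s
def togo(P,yaw=None,R=None):
    p,r,s=pose()
    if R is None:R=Ro.from_euler('z',yaw)*Ro.from_euler('x',np.pi)
    print('t',s['time'],'shift(tool now) mm',np.round(r.inv().apply(np.array(P)-p),1),'turn',np.round((r.inv()*R).as_rotvec(),3))
E
python3 - <<'E'
from h import *
p,r,s=pose(); print(s['time'],p,np.round(r.as_matrix(),3),s['finger_gap'],s['wrist_force'])
c=cam('wrist'); print('wrist cam in tool', r.inv().apply(-c[3].T@c[4]-p), np.round(r.as_matrix().T@c[3].T,3),c[0])
im=cv2.imread('pics/scene0.png'); d=np.load('scene_d.npy'); C=cam('scene')
for (u,v,w,h) in ((180,195,20,13),(148,168,24,18),(258,174,18,9)):
    P=np.array([back(C,x,y,d[y,x]) for y in range(v-1,v+h+1) for x in range(u-1,u+w+1)])
    Q=P[(P[:,2]>3.5)&(P[:,2]<30)]; print(len(Q),np.round(Q.min(0)),np.round(Q.max(0)),np.round(np.median(Q,0)))
cS=cam('side')
f,cx,cy,R,t=C
ims,ds=env.capture('side')
# lid points in side view, fit plane
for q in('lid','case','tuner_center'):
  for m in env.masks_of('side',q)[:3]:
    v,u=np.nonzero(m['region']); P=np.array([back(cS,a,b,ds[b,a]) for a,b in zip(u,v)])
    print(q,m['conf'],m['rect'],len(u),np.round(np.percentile(P,[3,50,97],axis=0)))
E
```

```text
1.1 [ 6.25004119e+02 -2.29910004e-03  4.04671083e+02] [[-0.  1. -0.]
 [ 1.  0.  0.]
 [ 0. -0. -1.]] 85.60396752802583 [0.17111507 0.17643399 0.28557733]
wrist cam in tool [67.76003723  0.83568576 31.4952641 ] [[ 0.    -0.963 -0.27 ]
 [ 1.     0.    -0.   ]
 [ 0.    -0.27   0.963]] 331.27007816839375
272 [498. 371.   4.] [544. 419.  14.] [520. 390.  10.]
262 [523. 477.   4.] [575. 531.  14.] [543. 501.  11.]
70 [658. 259.   4.] [697. 293.  18.] [669. 279.  16.]
case 0.92 [285.2, 169.3, 84.3, 104.4] 5141 [[608.  33.   6.]
 [681. 143.  65.]
 [743. 162. 157.]]
case 0.15 [263.1, 176.7, 21.3, 16.6] 308 [[585. 213.   3.]
 [635. 363.  24.]
 [658. 407. 108.]]
tuner_center 0.72 [262.1, 176.9, 23.2, 19.8] 312 [[585. 212.   4.]
 [635. 364.  24.]
 [658. 407. 108.]]
```

```bash
python3 - <<'E'
from h import *
im,d=env.capture('wrist'); C=cam('wrist'); cv2.imwrite('pics/w0.png',im); np.save('w0_d.npy',d)
for q in ('tuner_center','case','lid_hinge','lid_pad','gasket_front','catch_mid','case_floor'):
    for r in env.pinpoint('wrist',q)[:3]:
        u,v=r['xy']; dd=d[int(np.clip(v,0,383)),int(np.clip(u,0,511))]
        print(q,round(r['conf'],2),np.round(r['xy']),np.round(back(C,u,v,dd)))
E
```

```text
tuner_center 0.64 [82. 22.] [443. 145.   6.]
case 0.6 [312.  87.] [676.  83.   6.]
lid_hinge 0.78 [320.  19.] [682. 149.  -0.]
gasket_front 0.57 [327. 138.] [688.  33.  44.]
case_floor 0.55 [311.  86.] [675.  83.   6.]
```

View pics/w0.png

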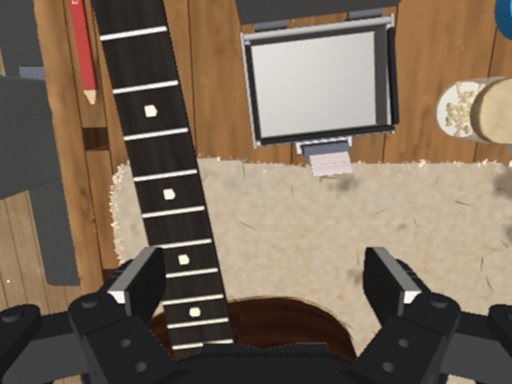

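>>> {"api": "servo_tool", "payload": {
  "commands": [0,0,0,0.05,-0.0131,0,0.085,0,0,0,0.05,-0.0131,0,0.085,0,0,0,0.05,-0.0131,0,0.085,0,0,0,0.05,-0.0131,0,0.085,0,0,0,0.05,-0.0131,0,0.085,0,0,0,0.05,-0.0131,0,0.085,0,0,0,0.05,-0.0131,0,0.085,0,0,0,0.04,-0.0131,0.02,0.085]
}}

```text
time: 2.7
tool_pos: [520.2, 392.4, 386.9]
eef_rot: [0.0, 0.707, 0.707, 0.003]
wrist_force: [0.5, 0.6, -1.0]
finger_gap: 85.0
grip_force: 0.0
```

The wrist view shows the case interior at (245-395, 15-147), turned a few degrees, with the catch at (328,155). The neck is at the left, around columns 100-230. Next is the close check of the tuner.

```bash
python3 - <<'E'
from h import *
im,d=env.capture('wrist'); C=cam('wrist'); cv2.imwrite('pics/w1.png',im)
vv,uu=np.mgrid[0:384,0:512]
f,cx,cy,R,t=C
P=(np.stack([(uu-cx)/f*d,(vv-cy)/f*d,d],-1)-t)@R
m=((P[...,2]>4)&(P[...,2]<30)&(d>0)&(abs(P[...,0]-520)<60)&(abs(P[...,1]-392)<60)).astype(np.uint8)
n,L,st,ce=cv2.connectedComponentsWithStats(m)
for i in range(1,n):
    if st[i,4]<100: continue
    q=P[L==i]; r=cv2.minAreaRect(q[:,:2].astype(np.float32)); print(st[i],np.round(np.median(q,0),1),np.percentile(q[:,2],97),r)
for r in env.pinpoint('wrist','tuner_center')[:3]: print(r, ray_z(C,*r['xy'],5))
print(np.round(proj(C,[520,392,5])))
# case from w0 depth
E
```

```text
[ 251  146   34   44 1102] [521.  397.6   5. ] 6.411955807534626 ((521.192626953125, 397.156005859375), (33.389312744140625, 45.110595703125), 6.2224297523498535)
{'xy': [366.9, 278.6], 'conf': 0.89} [637.01104728 266.74139431   5.        ]
{'xy': [284.3, 59.5], 'conf': 0.71} [536.15837282 504.34310777   5.        ]
{'xy': [262.1, 165.9], 'conf': 0.57} [514.7386901 399.2153832   5.       ]
[267. 173.]
```

View pics/w1.png

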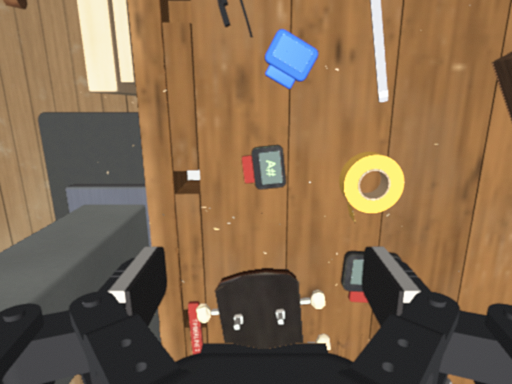

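The chosen tuner is black with a red clip and an "A#" screen, at (264,167) left of the head. Its body measures 33×45 mm plus the clip, which agrees with 45×46. The other black one at (362,275) sits behind the head and looks bigger; blue (290,60) is excluded. I'll grasp across the tuner's y sides.

>>> {"api": "servo_tool", "payload": {
  "commands": [0,0,0.183,0.005,0.001,0.017,0.062,0,0,0.183,0,0,0.017,0.062,0,0,0.183,0,0,0.017,0.062,0,0,0.183,0,0,0.017,0.062,0,0,0.183,0,0,0.017,0.062,0,0,0.183,0,0,0.017,0.062,0,0,0.183,0,0,0.017,0.062,0,0,0.183,0,0,0.017,0.062]
}}

```text
time: 3.8
tool_pos: [521.7, 394.3, 248.5]
eef_rot: [0.0, 0.999, 0.05, 0.0]
wrist_force: [-0.2, 0.1, 0.7]
finger_gap: 62.0
grip_force: 0.0
```

```bash
python3 - <<'E'
from h import *
p,r,s=pose(); print(p,np.round(r.as_matrix(),3),np.round(s['joints'],2),s['finger_gap'])
im,d=env.capture('wrist'); C=cam('wrist')
f,cx,cy,R,t=C
vv,uu=np.mgrid[0:384,0:512]
P=(np.stack([(uu-cx)/f*d,(vv-cy)/f*d,d],-1)-t)@R
m=((P[...,2]>3)&(P[...,2]<30)&(d>0)&(abs(P[...,0]-520)<45)&(abs(P[...,1]-392)<40)).astype(np.uint8)
n,L,st,ce=cv2.connectedComponentsWithStats(m)
for i in range(1,n):
    if st[i,4]<100: continue
    q=P[L==i]; print(st[i],np.median(q,0),cv2.minAreaRect(q[:,:2].astype(np.float32)),np.percentile(q[:,2],95))
# case fit from w0 : floor of case z~6 interior
E
```

```text
[521.73009639 394.29068769 248.45094914] [[ 0.995  0.1    0.   ]
 [ 0.1   -0.995 -0.   ]
 [ 0.     0.    -1.   ]] [ 0.58  0.54  1.66 -0.    0.95  2.05] 61.96720830246214
[ 229  175   71   65 3993] [523.87635126 392.34114917   6.56109508] ((520.4209594726562, 392.28240966796875), (44.91079330444336, 45.94919204711914), 5.625459671020508) 7.760249537328491
```

The component measures 45×46 mm, so the identity is confirmed. Descend and grip.

>>> {"api": "servo_tool", "payload": {
  "commands": [0,0,0,0.002,0.002,0.02,0.062,0,0,0,0,0,0.02,0.062,0,0,0,0,0,0.02,0.062,0,0,0,0,0,0.017,0.062,0,0,0,0,0,0,0.035,0,0,0,0,0,0,0.035,0,0,0,0,0,0,0.035,0,0,0,0,0,0,0.035],
  "force": 35
}}

```text
time: 4.85
tool_pos: [523.3, 393.2, 171.5]
eef_rot: [0.0, 0.999, 0.053, -0.0]
wrist_force: [-0.4, -0.2, -0.7]
finger_gap: 44.8
grip_force: 37.5
```

```bash
python3 - <<'E'
from h import *
# case fit from stored w0 depth (start pose; camera pose reconstructed from tool pose)
c=cam('wrist'); p,r,s=pose()
o=r.inv().apply(-c[3].T@c[4]-p); A=r.as_matrix().T@c[3].T
R0=np.array([[0,1,0],[1,0,0],[0,0,-1.]]); Rw=(R0@A).T; cp=R0@o+np.array([625.004,0,404.67]); C=(c[0],c[1],c[2],Rw,-Rw@cp)
d=np.load('w0_d.npy'); vv,uu=np.mgrid[0:384,0:512]; f,cx,cy,R,t=C
P=(np.stack([(uu-cx)/f*d,(vv-cy)/f*d,d],-1)-t)@R
win=(uu>235)&(uu<410)&(vv<180)&(d>0)
fl=P[win&(P[...,2]>-3)&(P[...,2]<14)&(uu>262)&(uu<378)&(vv>38)&(vv<128)]; print('floor z',np.median(fl[:,2]))
m=(win&(P[...,2]>36)&(P[...,2]<75)); 
n,L,st,ce=cv2.connectedComponentsWithStats(m.astype(np.uint8))
for i in range(1,n):
    if st[i,4]>80:
        q=P[L==i]; print(st[i],cv2.minAreaRect(q[:,:2].astype(np.float32)),np.round(np.percentile(q,[2,50,98],axis=0)))
hi=P[win&(P[...,2]>66)]; print('high',len(hi), np.round(np.percentile(hi,[2,50,98],axis=0)) if len(hi) else '')
# floor inner rect
m=((P[...,2]>-3)&(P[...,2]<14)&(uu>240)&(uu<400)&(vv>15)&(vv<140)).astype(np.uint8)
im=cv2.imread('pics/w0.png'); br=(im.min(2)>150).astype(np.uint8)&m
n,L,st,ce=cv2.connectedComponentsWithStats(br); i=1+np.argmax(st[1:,4]); q=P[L==i]; print('floor',cv2.minAreaRect(q[:,:2].astype(np.float32)),st[i],np.median(q[:,2]))
# neck
k=P[(d>0)&(uu<240)&(P[...,2]>60)&(vv<110)&(uu>90)]; print('neck',np.round(np.percentile(k,[1,50,99],axis=0)))
for v in (5,50,90): 
    w=np.nonzero(P[v,:240,2]>60)[0]; print(v,P[v,w[0]].round(),P[v,w[-1]].round())
np.save('w0P.npy',P)
E
```

```text
floor z 5.399778615700728
[ 237    0  164  172 8149] ((679.4405517578125, 77.00674438476562), (141.38270568847656, 136.57952880859375), 6.0635504722595215) [[607.  13.  38.]
 [683. 108.  54.]
 [746. 148.  73.]]
high 2251 [[606.   6.  66.]
 [662. 140.  76.]
 [713. 148.  95.]]
floor ((679.3303833007812, 84.58389282226562), (124.6894302368164, 92.49211883544922), 6.433349132537842) [  251    32   124   105 10850] 5.37406972496108
neck [[520.  65. 135.]
 [544.  99. 141.]
 [571. 130. 143.]]
5 [518. 127. 142.] [607. 140.  91.]
50 [521. 101. 143.] [565. 102. 135.]
90 [524.  76. 142.] [569.  76. 137.]
```

Gripped at 44.8 mm. Case: inner floor centre (679.3, 84.6), 124.7×92.5 mm, yaw 6.4°, all as given. Lift and turn.

>>> {"api": "servo_tool", "payload": {
  "commands": [0,0,0,0,0,-0.027,0.035,0,0,-0.183,0,0,-0.027,0.035,0,0,-0.183,0,0,-0.027,0.035,0,0,-0.183,0,0,-0.027,0.035,0,0,-0.183,0,0,-0.027,0.035,0,0,-0.183,0,0,-0.027,0.035,0,0,-0.183,0,0,-0.027,0.035,0,0,-0.183,0,0,-0.027,0.035]
}}

```text
time: 5.85
tool_pos: [523.1, 392.9, 388.0]
eef_rot: [-0.0, 0.767, 0.642, -0.001]
wrist_force: [-0.6, 0.1, -0.4]
finger_gap: 45.2
grip_force: 37.3
```

```bash
python3 - <<'E'
from h import *
p,r,s=pose(); print(p,np.round(r.as_matrix(),3),np.round(s['joints'],2),s['finger_gap'],s['grip_force'])
a=np.radians(6.4); y=np.array([np.cos(a),np.sin(a),0]); z=np.array([0,0,-1.]); x=np.cross(y,z)
R=Ro.from_matrix(np.stack([x,y,z],1)); togo([679.5,78,388],R=R); np.save('Rc.npy',R.as_matrix())
E
```

```text
[523.05353123 392.93518497 388.01699624] [[ 0.176  0.984 -0.001]
 [ 0.984 -0.176 -0.001]
 [-0.001 -0.001 -1.   ]] [ 0.58  0.38  1.57 -0.    1.19  0.75] 45.167901613040854 37.26201832294464
t 5.85 shift(tool now) mm [-2.825e+02  2.094e+02  1.000e-01] turn [-0.001  0.001 -0.289]
```

>>> {"api": "servo_tool", "payload": {
  "commands": [0,0,0,-0.047,0.0349,0,0.035,0,0,0,-0.047,0.0349,0,0.035,0,0,0,-0.047,0.0349,0,0.035,0,0,0,-0.047,0.0349,0,0.035,0,0,0,-0.047,0.0349,0,0.035,0,0,0,-0.047,0.0349,0,0.035,0,0,-0.145,0,0,0,0.035,0,0,-0.144,0,0,0,0.035]
}}

```text
time: 6.85
tool_pos: [678.0, 76.3, 386.8]
eef_rot: [-0.001, 0.668, 0.744, -0.001]
wrist_force: [-0.9, 0.1, -0.4]
finger_gap: 45.0
grip_force: 37.3
```

```bash
python3 - <<'E'
from h import *
p,r,s=pose(); print(p,s['finger_gap'],s['grip_force'])
togo([679.5,78,179],R=Ro.from_matrix(np.load('Rc.npy')))
E
```

```text
[678.01241493  76.27849628 386.80003109] 44.98712391765884 37.26339519023895
t 6.85 shift(tool now) mm [  1.5   2.  207.8] turn [-0.002 -0.    -0.003]
```

>>> {"api": "servo_tool", "payload": {
  "commands": [0,0,0,0.0015,0.002,0.04,0.035,0,0,0,0,0,0.04,0.035,0,0,0,0,0,0.04,0.035,0,0,0,0,0,0.04,0.035,0,0,0,0,0,0.03,0.035,0,0,0,0,0,0.012,0.035,0,0,0,0,0,0.006,0.035,0,0,0,0,0,0,0.035]
}}

```text
time: 7.85
tool_pos: [680.3, 79.5, 180.5]
eef_rot: [0.0, 0.669, 0.744, 0.0]
wrist_force: [-0.3, 0.3, -0.3]
finger_gap: 45.2
grip_force: 37.3
```

>>> {"api": "servo_tool", "payload": {
  "commands": [0,0,0,0,0,0.0025,0.035,0,0,0,0,0,0,0.06,0,0,0,0,0,0,0.06,0,0,0,0,0,-0.002,0.06,0,0,0,0,0,-0.03,0.06,0,0,0,0,0,-0.05,0.06,0,0,0,0,0,-0.06,0.06,0,0,0,0,0,-0.06,0.06]
}}

```text
time: 8.85
tool_pos: [679.5, 79.5, 381.0]
eef_rot: [-0.0, 0.669, 0.744, -0.0]
wrist_force: [1.4, -0.4, 0.1]
finger_gap: 60.2
grip_force: 0.0
```

```bash
python3 - <<'E'
from h import *
p,r,s=pose(); print(p,s['time'],s['finger_gap'],s['wrist_force'])
a,_=env.capture('wrist'); b,ds=env.capture('side'); c2,dc=env.capture('scene')
o=np.hstack([a,b]); o=np.zeros((580,800,3),np.uint8); o[:288,:384]=cv2.resize(a,(384,288))
o[:288,400:800]=cv2.resize(b[130:290,250:400],(400,288)); o[290:,:400]=cv2.resize(c2[110:240,280:420],(400,290))
cv2.imwrite('pics/placed.png',o)
# lid geometry in case frame
al=np.radians(6.4); ex=np.array([-np.sin(al),np.cos(al),0]); ey=np.array([-np.cos(al),-np.sin(al),0]); O=np.array([679.3,84.6,0])
for n,d in(('side',ds),('scene',dc)):
    C=cam(n); f,cx,cy,R,t=C; vv,uu=np.mgrid[0:384,0:512]
    P=(np.stack([(uu-cx)/f*d,(vv-cy)/f*d,d],-1)-t)@R - O
    q=np.stack([P@ex,P@ey,P[...,2]],-1)
    m=(d>0)&(q[...,0]>45)&(q[...,0]<110)&(abs(q[...,1])<66)&(q[...,2]>55)&(q[...,2]<175)
    k=q[m]; print(n,len(k))
    for z0 in range(60,175,15):
        kk=k[abs(k[:,2]-z0)<5]; 
        if len(kk)>5: print(z0,np.round(np.percentile(kk[:,0],[10,50,90])),np.round(np.percentile(kk[:,1],[1,99])))
    m=(d>0)&(q[...,0]<-60)&(q[...,0]>-95)&(abs(q[...,1])<26)&(q[...,2]>60)&(q[...,2]<95)
    if m.sum()>5: print('catch',m.sum(),np.round(np.percentile(q[m],[3,50,97],axis=0)))
E
```

```text
[679.54880443  79.49386954 380.97401112] 8.85 60.227039604191056 [ 1.40628289 -0.44186631  0.11026032]
side 2709
60 [58. 60. 61.] [-63.  64.]
75 [61. 62. 63.] [-65.  66.]
90 [63. 65. 66.] [-64.  64.]
105 [65. 67. 68.] [-65.  65.]
120 [68. 69. 71.] [-65.  66.]
135 [70. 72. 73.] [-64.  65.]
150 [73. 74. 76.] [-65.  66.]
165 [75. 77. 80.] [-19.  20.]
catch 121 [[-78. -16.  61.]
 [-72.   3.  68.]
 [-68.  19.  81.]]
scene 1052
60 [58. 59. 60.] [-63.  30.]
75 [60. 61. 62.] [-65.  45.]
90 [63. 64. 64.] [-64.  62.]
105 [65. 66. 67.] [-61.  65.]
120 [67. 68. 69.] [-63.  65.]
135 [70. 71. 72.] [-63.  64.]
150 [72. 73. 74.] [-61.  65.]
165 [75. 76. 78.] [-17.  23.]
catch 122 [[-78. -16.  63.]
 [-70.   4.  72.]
 [-63.  20.  82.]]
```

View pics/placed.png

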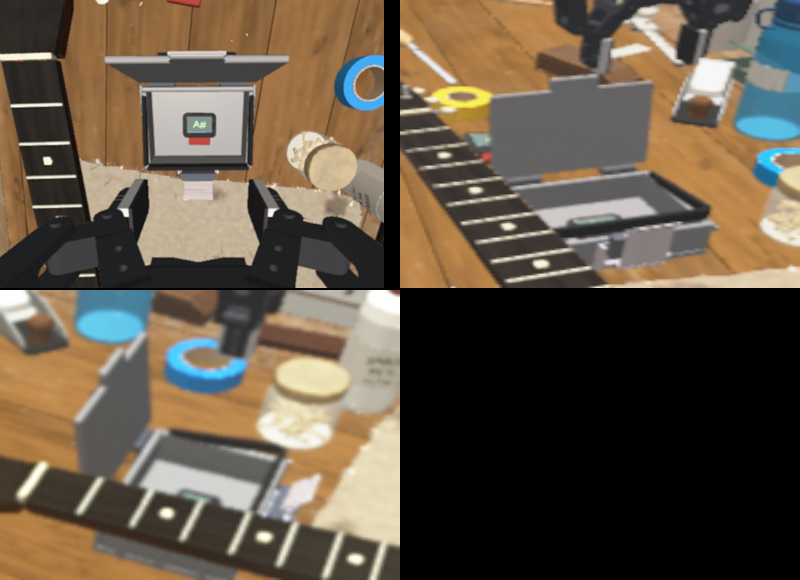

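The picture shows the tuner lying flat in the case (wrist panel (200,127)). The lid stands at about 1.74 rad, and the fitted hinge agrees with the given geometry. Close the fingers and go behind the lid.

>>> {"api": "servo_tool", "payload": {
  "commands": [0,0,0,0.0585,0,0,0.0,0,0,0,0.0585,0,0,0.0,0,0,0,0,0,0,0.0,0,0,0,0,0,0,0.0,0,0,0,0,0,0.038,0.0,0,0,0,0,0,0.038,0.0,0,0,0,-0.012,0,0,0.0,0,0,0,0,0,0,0.0],
  "force": 20
}}

```text
time: 10.0
tool_pos: [669.6, 181.7, 304.0]
eef_rot: [0.0, 0.67, 0.743, 0.0]
wrist_force: [0.6, 0.1, 0.8]
finger_gap: -0.1
grip_force: 0.0
```

```bash
cat >> h.py <<'E'
al=np.radians(6.4); ex=np.array([-np.sin(al),np.cos(al),0]); ey=np.array([-np.cos(al),-np.sin(al),0]); O=np.array([679.3,84.6,0])
def incase():
    p,r,s=pose(); q=p+173*r.as_matrix()[:,2]-O
    print('t',s['time'],'tip in case',np.round([q@ex,q@ey,q[2]],1),'F',np.round(s['wrist_force'],1),'gap',s['finger_gap'])
E
python3 -c "
from h import *
incase()"
```

```text
t 10.0 tip in case [ 97.5  -1.3 131. ] F [0.6 0.1 0.8] gap -0.1031001103971352
```

>>> {"api": "servo_tool", "payload": {
  "commands": [0,0,0,-0.021,0,-0.003,0.0,0,0,0,-0.0185,0,0,0.0,0,0,0,-0.014,0,0.002,0.0,0,0,0,-0.013,0,0.005,0.0,0,0,0,-0.0113,0,0.0055,0.0,0,0,0,-0.0107,0,0.0085,0.0,0,0,0,-0.01,0,0.0085,0.0,0,0,0,-0.007,0,0.009,0.0]
}}

```text
time: 11.0
tool_pos: [679.7, 78.4, 266.5]
eef_rot: [-0.0, 0.669, 0.744, -0.0]
wrist_force: [1.1, 1.0, 1.2]
finger_gap: 0.1
grip_force: 0.3
```

```bash
python3 - <<'E'
from h import *
incase()
d=env.capture('side')[1]; b=env.capture('side')[0]; cv2.imwrite('pics/s3.png',cv2.resize(b[90:290,230:410],(720,600)))
f,cx,cy,R,t=cam('side'); vv,uu=np.mgrid[0:384,0:512]
P=(np.stack([(uu-cx)/f*d,(vv-cy)/f*d,d],-1)-t)@R-O; q=np.stack([P@ex,P@ey,P[...,2]],-1)
for s in (-40,40):
  m=(d>0)&(abs(q[...,1]-s)<12)&(q[...,2]>68)&(q[...,2]<180)&(q[...,0]>-70)&(q[...,0]<90); k=q[m]; i=np.argsort(k[:,0]); 
  print(s,len(k),k[i][::max(1,len(k)//8)][:,[0,2]].round().tolist())
E
```

```text
t 11.0 tip in case [-6.3  0.5 93.5] F [1.1 1.  1.2] gap 0.09236646177123205
-40 303 [[-42.0, 101.0], [-34.0, 101.0], [-17.0, 165.0], [-16.0, 173.0], [-15.0, 177.0], [-12.0, 170.0], [-5.0, 166.0], [4.0, 152.0], [26.0, 72.0]]
40 263 [[-41.0, 101.0], [-37.0, 96.0], [-25.0, 97.0], [-17.0, 172.0], [-16.0, 158.0], [-15.0, 163.0], [-13.0, 169.0], [4.0, 161.0], [28.0, 70.0]]
```

View pics/s3.png

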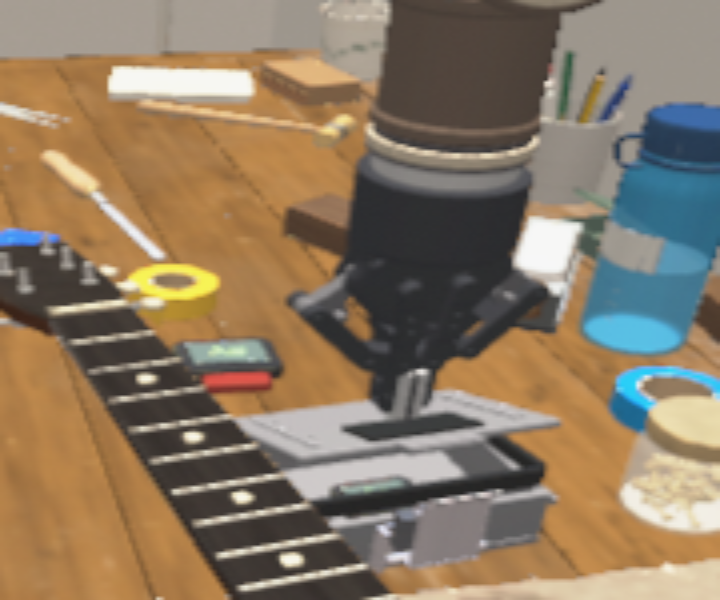

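The side view shows the lid lowered to about 0.47 rad, with the fingertips on the black pad at (410,425) and the tuner in the case at (370,488). Continue down to just above the gasket.

>>> {"api": "servo_tool", "payload": {
  "commands": [0,0,0,-0.005,0,0.005,0.0,0,0,0,-0.005,0,0.005,0.0,0,0,0,-0.004,0,0.004,0.0,0,0,0,-0.003,0,0.003,0.0,0,0,0,-0.002,0,0.002,0.0,0,0,0,0,0,0.002,0.0,0,0,0,0,0,0,0.0,0,0,0,0,0,0,0.0]
}}

```text
time: 12.1
tool_pos: [681.9, 60.2, 246.7]
eef_rot: [0.0, 0.669, 0.744, 0.0]
wrist_force: [0.5, 0.4, -0.6]
finger_gap: -0.1
grip_force: 0.0
```

```bash
python3 -c "
from h import *
incase()"
```

```text
t 12.1 tip in case [-24.5   0.1  73.7] F [ 0.5  0.4 -0.6] gap -0.07825458046848908
```

Now feel downward in small steps.

>>> {"api": "servo_tool", "payload": {
  "commands": [0,0,0,0,0,0.0005,0,0,0,0,0,0,0.0005,0,0,0,0,0,0,0.0005,0,0,0,0,0,0,0.0005,0,0,0,0,0,0,0.0005,0,0,0,0,0,0,0.0005,0,0,0,0,0,0,0,0,0,0,0,0,0,0,0]
}}

```text
time: 13.1
tool_pos: [682.0, 60.1, 244.1]
eef_rot: [0.0, 0.669, 0.744, 0.0]
wrist_force: [-0.9, 0.0, 4.1]
finger_gap: -0.3
grip_force: 1.7
```

>>> {"api": "servo_tool", "payload": {
  "commands": [0,0,0,0,0,0.0003,0,0,0,0,0,0,0.0003,0,0,0,0,0,0,0.0002,0,0,0,0,0,0,0.0002,0,0,0,0,0,0,0,0,0,0,0,0,0,0,0,0,0,0,0,0,0,0,0,0,0,0,0,0,0]
}}

```text
time: 14.1
tool_pos: [682.0, 59.9, 243.0]
eef_rot: [0.0, 0.669, 0.744, -0.0]
wrist_force: [-0.9, -1.6, 5.2]
finger_gap: -0.4
grip_force: 2.4
```

>>> {"api": "servo_tool", "payload": {
  "commands": [0,0,0,0,0,0.0003,0,0,0,0,0,0,0.0003,0,0,0,0,0,0,0.0002,0,0,0,0,0,0,0.0002,0,0,0,0,0,0,0,0,0,0,0,0,0,0,0,0,0,0,0,0,0,0,0,0,0,0,0,0,0]
}}

```text
time: 15.1
tool_pos: [682.1, 59.9, 242.7]
eef_rot: [0.0, 0.669, 0.744, -0.0]
wrist_force: [-2.1, -1.9, 6.5]
finger_gap: -0.0
grip_force: 3.6
```

>>> {"api": "servo_tool", "payload": {
  "commands": [0,0,0,0,0,0.0003,0,0,0,0,0,0,0.0003,0,0,0,0,0,0,0.0002,0,0,0,0,0,0,0,0,0,0,0,0,0,0,0,0,0,0,0,0,0,0,0,0,0,0,0,0,0,0,0,0,0,0,0,0]
}}

```text
time: 16.1
tool_pos: [682.1, 59.8, 242.0]
eef_rot: [0.0, 0.669, 0.744, -0.0]
wrist_force: [-2.6, -2.5, 8.1]
finger_gap: -0.1
grip_force: 4.0
```

>>> {"api": "servo_tool", "payload": {
  "commands": [0,0,0,0,0,0.0003,0,0,0,0,0,0,0.0003,0,0,0,0,0,0,0.0002,0,0,0,0,0,0,0,0,0,0,0,0,0,0,0,0,0,0,0,0,0,0,0,0,0,0,0,0,0,0,0,0,0,0,0,0]
}}

```text
time: 17.1
tool_pos: [682.1, 59.7, 241.5]
eef_rot: [0.0, 0.669, 0.744, -0.0]
wrist_force: [-2.4, -2.3, 9.6]
finger_gap: -0.1
grip_force: 4.4
```

>>> {"api": "servo_tool", "payload": {
  "commands": [0,0,0,0,0,0.0003,0,0,0,0,0,0,0.0003,0,0,0,0,0,0,0.0002,0,0,0,0,0,0,0,0,0,0,0,0,0,0,0,0,0,0,0,0,0,0,0,0,0,0,0,0,0,0,0,0,0,0,0,0]
}}

```text
time: 18.1
tool_pos: [682.2, 59.6, 240.9]
eef_rot: [0.0, 0.669, 0.744, -0.0]
wrist_force: [-3.3, -2.6, 10.5]
finger_gap: 0.0
grip_force: 4.8
```

>>> {"api": "servo_tool", "payload": {
  "commands": [0,0,0,0,0,0.0003,0,0,0,0,0,0,0.0003,0,0,0,0,0,0,0.0002,0,0,0,0,0,0,0,0,0,0,0,0,0,0,0,0,0,0,0,0,0,0,0,0,0,0,0,0,0,0,0,0,0,0,0,0]
}}

```text
time: 19.1
tool_pos: [682.2, 59.5, 240.3]
eef_rot: [0.001, 0.669, 0.744, -0.0]
wrist_force: [-4.4, -3.4, 11.0]
finger_gap: -0.1
grip_force: 5.3
```

>>> {"api": "servo_tool", "payload": {
  "commands": [0,0,0,0,0,0.0003,0,0,0,0,0,0,0.0003,0,0,0,0,0,0,0.0002,0,0,0,0,0,0,0,0,0,0,0,0,0,0,0,0,0,0,0,0,0,0,0,0,0,0,0,0,0,0,0,0,0,0,0,0]
}}

```text
time: 20.1
tool_pos: [682.2, 59.3, 238.8]
eef_rot: [0.001, 0.669, 0.744, -0.0]
wrist_force: [-2.3, -3.0, 8.1]
finger_gap: 0.2
grip_force: 3.8
```

>>> {"api": "servo_tool", "payload": {
  "commands": [0,0,0,0,0,0.0003,0,0,0,0,0,0,0.0003,0,0,0,0,0,0,0.0002,0,0,0,0,0,0,0,0,0,0,0,0,0,0,0,0,0,0,0,0,0,0,0,0,0,0,0,0,0,0,0,0,0,0,0,0]
}}

```text
time: 21.1
tool_pos: [682.2, 59.2, 237.9]
eef_rot: [0.001, 0.669, 0.744, -0.001]
wrist_force: [-2.6, -3.7, 8.2]
finger_gap: 0.0
grip_force: 3.7
```

First drop felt (11.0 → 8.1 N). The snap should come soon.

>>> {"api": "servo_tool", "payload": {
  "commands": [0,0,0,0,0,0.0003,0,0,0,0,0,0,0.0003,0,0,0,0,0,0,0,0,0,0,0,0,0,0,0,0,0,0,0,0,0,0,0,0,0,0,0,0,0,0,0,0,0,0,0,0,0,0,0,0,0,0,0]
}}

```text
time: 22.1
tool_pos: [682.2, 59.1, 237.4]
eef_rot: [0.001, 0.669, 0.744, -0.001]
wrist_force: [-2.0, -4.2, 8.1]
finger_gap: 0.1
grip_force: 3.9
```

>>> {"api": "servo_tool", "payload": {
  "commands": [0,0,0,0,0,0.0003,0,0,0,0,0,0,0.0003,0,0,0,0,0,0,0,0,0,0,0,0,0,0,0,0,0,0,0,0,0,0,0,0,0,0,0,0,0,0,0,0,0,0,0,0,0,0,0,0,0,0,0]
}}

```text
time: 23.1
tool_pos: [682.2, 59.2, 236.5]
eef_rot: [0.001, 0.669, 0.744, -0.0]
wrist_force: [-2.0, -3.9, 6.3]
finger_gap: 0.1
grip_force: 3.1
```

>>> {"api": "servo_tool", "payload": {
  "commands": [0,0,0,0,0,0.0002,0,0,0,0,0,0,0.0002,0,0,0,0,0,0,0,0,0,0,0,0,0,0,0,0,0,0,0,0,0,0,0,0,0,0,0,0,0,0,0,0,0,0,0,0,0,0,0,0,0,0,0]
}}

```text
time: 24.1
tool_pos: [682.2, 59.1, 236.3]
eef_rot: [0.001, 0.669, 0.744, -0.0]
wrist_force: [-2.1, -4.2, 7.7]
finger_gap: -0.1
grip_force: 3.7
```

>>> {"api": "servo_tool", "payload": {
  "commands": [0,0,0,0,0,0.0002,0,0,0,0,0,0,0.0002,0,0,0,0,0,0,0,0,0,0,0,0,0,0,0,0,0,0,0,0,0,0,0,0,0,0,0,0,0,0,0,0,0,0,0,0,0,0,0,0,0,0,0]
}}

```text
time: 25.1
tool_pos: [682.3, 59.1, 236.2]
eef_rot: [0.001, 0.668, 0.744, -0.001]
wrist_force: [-3.0, -4.3, 7.7]
finger_gap: 0.0
grip_force: 4.1
```

>>> {"api": "servo_tool", "payload": {
  "commands": [0,0,0,0,0,0.0003,0,0,0,0,0,0,0.0003,0,0,0,0,0,0,0,0,0,0,0,0,0,0,0,0,0,0,0,0,0,0,0,0,0,0,0,0,0,0,0,0,0,0,0,0,0,0,0,0,0,0,0]
}}

```text
time: 26.1
tool_pos: [682.3, 59.1, 236.0]
eef_rot: [0.001, 0.669, 0.744, -0.001]
wrist_force: [-2.7, -4.4, 10.3]
finger_gap: 0.0
grip_force: 4.8
```

>>> {"api": "servo_tool", "payload": {
  "commands": [0,0,0,0,0,0.0002,0,0,0,0,0,0,0.0002,0,0,0,0,0,0,0,0,0,0,0,0,0,0,0,0,0,0,0,0,0,0,0,0,0,0,0,0,0,0,0,0,0,0,0,0,0,0,0,0,0,0,0]
}}

```text
time: 27.1
tool_pos: [682.3, 59.1, 235.9]
eef_rot: [0.001, 0.669, 0.744, -0.001]
wrist_force: [-3.4, -3.1, 11.2]
finger_gap: -0.3
grip_force: 5.6
```

After a second drop (8.1 → 6.3 N) there is a firm stop: 11.2 N within 0.6 mm. So it has snapped. Back off and check that the lid holds.

>>> {"api": "servo_tool", "payload": {
  "commands": [0,0,0,0,0,-0.002,0,0,0,0,0,0,-0.003,0,0,0,0,0,0,-0.01,0,0,0,0,0,0,-0.025,0,0,0,0,0,0,-0.025,0,0,0,0,0,0,-0.025,0,0,0,0,0,0,-0.025,0,0,0,0,0,0,-0.025,0]
}}

```text
time: 28.1
tool_pos: [681.8, 60.5, 374.7]
eef_rot: [-0.0, 0.669, 0.744, 0.0]
wrist_force: [-0.1, 0.2, 0.2]
finger_gap: -0.0
grip_force: 0.0
```

```bash
python3 - <<'E'
from h import *
incase()
b,d=env.capture('side'); cv2.imwrite('pics/s4.png',cv2.resize(b[150:290,240:400],(640,560)))
f,cx,cy,R,t=cam('side'); vv,uu=np.mgrid[0:384,0:512]
P=(np.stack([(uu-cx)/f*d,(vv-cy)/f*d,d],-1)-t)@R-O; q=np.stack([P@ex,P@ey,P[...,2]],-1)
m=(d>0)&(abs(q[...,1])<62)&(abs(q[...,1])>34)&(q[...,2]>45)&(q[...,2]<90)&(q[...,0]>-48)&(q[...,0]<45); k=q[m]
a=np.polyfit(k[:,0],k[:,2],1); print('lid angle',-a[0],'z at hinge',np.polyval(a,56),len(k),'resid',np.std(k[:,2]-np.polyval(a,k[:,0])))
E
```

```text
t 28.1 tip in case [-2.420e+01  2.000e-01  2.017e+02] F [-0.1  0.2  0.2] gap -0.005760593226783629
lid angle 0.021195586793155988 z at hinge 56.857017058658904 767 resid 2.9034674655782293
```

View pics/s4.png

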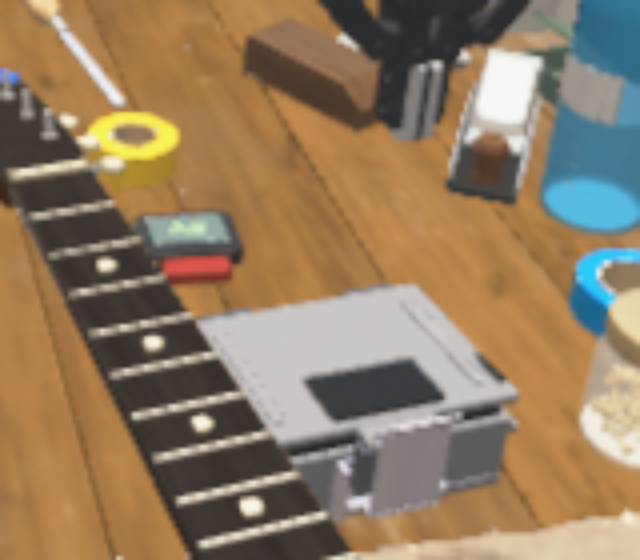

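The side view shows the lid shut, with the catch plate in front of the lip at (410,450). I'll do one robust angle check, then hand in.

```bash
python3 - <<'E'
from h import *
d=env.capture('side')[1]; f,cx,cy,R,t=cam('side'); vv,uu=np.mgrid[0:384,0:512]
P=(np.stack([(uu-cx)/f*d,(vv-cy)/f*d,d],-1)-t)@R-O; q=np.stack([P@ex,P@ey,P[...,2]],-1)
z=lambda x0:np.median(q[(d>0)&(abs(q[...,1]-45)<13)&(abs(q[...,0]-x0)<5)&(q[...,2]>48)&(q[...,2]<85)][:,2])
xs=[-40,-25,-10,5,20,35]; zz=[z(x) for x in xs]; th=-np.polyfit(xs,zz,1)[0]; print(np.round(zz,1),th, 'implied by hinge', (zz[0]-54)/96)
if (zz[0]-54)/96<0.115 and th<0.115: print(env.finish_job())
E
```

```text
[60.8 59.7 58.9 58.1 57.5 56.5] 0.05456818365997644 implied by hinge 0.07038784884287345
the job is handed in; nothing more can be done
None
```

The tuner lies flat in the case and the lid is snapped shut: I felt both force drops, then the firm stop. With the arm clear, the lid holds by itself at about 0.06 rad. Peak pad force read was 11 N, and the job was handed in at about 28 s.

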